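Set up the colour reader: display up, sample clamp seated and backed off

TASK

Get the colour reader ready for a reading: swing its folded-down display up to about 60 degrees from flat and let go of it there. Then turn the brass thumbscrew of the sample clamp clockwise until it seats, back it off a quarter turn so that the foot just clears the dish, and finish while still gripping the thumbscrew, holding it still. Leave the other things on the bench where they stand.

Things in the scene. Friction and masses are not known exactly. Their poses are not given: they have to be found in the camera images.
- reader: the colour reader, a white instrument 160 x 250 mm, fixed to the bench; origin under its centre, x away from its front, y to its left, z up. Left half: a grey block with the fold-up display on top. Right half: a round stage with a glass dish, under an aluminium clamp arm (28 mm wide, its top 100 mm above the bench) that comes forward from a post at the back and carries the thumbscrew. In front of the grey block the white deck is 30 mm high and bare.
- display (a joint): angle of the display about its stiff hinge, rad: 0 folded flat face down, grows as its front edge swings up and back, 1.05 is 60 degrees, stop at 2.0. It starts at 0 to 0.2 and stays at any angle where it is left (about 0.3 N m, some 3 N at the tab, moves it)
- display_tab (a point): grip point on the orange tab of the display, on its middle line, 119 mm from the hinge line. The tab lies in the plane of the panel, sticks out 40 mm past the panel's front edge, and is 20 mm wide (along the hinge) and 10 mm thick; its end is 13 mm beyond this point and the panel's edge 27 mm behind it. The panel is white, 90 x 110 x 10 mm
- display_hinge (a point): middle of the display's hinge line, at the back of the reader, 61 mm above the bench; fixed to the reader. The line runs along the reader's y
- screw (a joint): turn of the thumbscrew, rad: grows clockwise seen from above; seats against a hard stop at 3.0; starts between 0.6 and 1.9; can be unscrewed to -2.0. A quarter turn back from the seat is 1.43. It turns with 0.04 N m and stays where it is left; it does not rise or sink, only the foot below it moves
- thumbscrew: brass thumbscrew with a vertical axis, standing on the clamp arm: an upright flat wing 42 mm long (its x), 9 mm thick (its y) and 30 mm tall, from 108 to 138 mm above the bench, on a hub 18 mm across that is 24 mm high, from 104 to 128 mm; a red dot on top of the wing lies at its -x end. Origin on the axis, 101 mm above the bench, z up. At screw value 0 its x is the reader's x
- screw_grip (a point): point on the thumbscrew's axis, 125 mm above the bench, 13 mm below the top of the wing: where to grip it across the flats
- stopper_flask: clear round flask with a glass stopper, 62 mm wide, 104 mm tall, loose bystander; origin under its centre
- tape_roll: blue roll of tape, 105 mm across, 18 mm high, loose bystander; origin under its centre
- reagent_bottle: clear bottle with white cap, 43 mm wide, 98 mm tall, loose bystander; origin under its centre
- beaker_100: empty glass beaker, 55 mm wide, 70 mm tall, loose bystander; origin under its centre

How it is judged:
By the outcome, as a careful person would: the job done as asked, in the order asked, and still so for the second after the job is handed in, while the arm keeps its last pose, push and grip.
It also fails if it takes over 51 s, if anything falls off the work surface, if the arm or the gripper's body presses on something with over 40 N, if the wrist force passes 120 N, or if a joint passes its speed limit or range.

ROBOT

A 6-joint arm with a two-finger parallel gripper is mounted at the origin on the work surface; the furniture and walls round the work are solid. World frame = base frame: x ahead of the robot, y to its left, z up, the work surface at z = 0. Lengths are in m, angles in rad, forces in N, time in s.
With the tool pointing down it reaches from about 0.35 to 0.775 m from the base axis. Payload 5.5 kg.
Tool frame: the origin (TCP) lies midway between the tips of the shut fingers; the grasp point (between the pads) lies 19 mm behind it; z points along the fingers, y is the line along which they close (so a half turn about z gives the same grasp; the last joint's range is limited). The gripper opens to 85 mm and grips with 20 to 120 N. Pads are 22 mm wide; open, the fingers measure 114 mm over their backs; the gripper's body (76 mm by 85 mm) begins 54 mm behind the grasp point. The pads swing forward as they close: fully open they stand 13 mm farther back than shut.
Start: joints at [-1.419, 0.313, 0.046, 1.304, 0, 1.431], TCP at [0.165, -0.551, 0.231] pointing down, gripper open.
Joint ranges: [-2.76, 2.76], [-0.86, 1.69], [-1.03, 1.26], [-2.2, 2.34], [-1.47, 1.5], [-3.14, 3.14]. Speed limits (rad/s): [2.57, 2.57, 3.14, 3.14, 3.14, 3.14].

INTERFACE

Orientations are given as [roll, pitch, yaw] about the fixed x, y, z axes, in that order (R = Rz(yaw) Ry(pitch) Rx(roll)).
In Python, from rig import env gives the robot as it stands. The module is installed in compiled form; this text tells all that it offers.
- The arm moves only by the tool arm_command, never from a script. Its argument "series" is a list of rows, each an object with "gripper": the closure, from -1 (fully open) to 1 (shut), so that 0 is half open; "slide": the shift along the world's x, y, z in m, a list of three; "roll": the turn about the world's z in degrees. A call has 1 to 20 rows; each row is the pose to reach, as a shift and turn from the pose commanded when the call began; what a row does not reach only later rows make up. A row lasts 1/10 s, in which the tool goes at most 50 mm and 8.59 degrees, less where a joint would pass 70% of its speed; a pose out of reach is approached as far as the arm can. A call with a gripper value outside its range is refused whole. The fingers move at their own pace and stop on an object; "grip_force" is the grip in N (left out, the last holds). Time passes only in rows, so rows that repeat a pose let the fingers close. It gives the time, the measured TCP pose, the force, the opening and the grip force at its end, in the units of the state.
- env.get_obs(): the state, without advancing time (a new reading comes with each control period).
- env.capture(name): name is "scene" or "top" or "wrist"; returns the picture (420x560x3 uint8, red, green, blue); there is no depth.
- env.camera_model(name): a dict with "vertical_fov" (degrees; the focal length in pixels is half the picture's height over the tangent of half this angle, whatever the lens; pixels are square), "cx", "cy" (the principal point, pixels), "R" (3x3) and "t" (3): a world point X has camera coordinates R X + t. Camera axes: x right, y down, z forward; pixel columns grow to the right and rows downward; lengths in m; the calibration is good to about 2 mm. A picture is of the moment at which its call begins: read the wrist's pose just before it. camera_model takes no time and is no camera call; for the wrist camera it gives the pose at the moment of the call.
- env.hand_in(): hands the job in; it is judged then, once.
The state is a dict: "t": time; "joint_pos": joint angles; "qvel": joint speeds; "tau": joint torques, N m; "tool_pos": TCP position; "tcp_rot": TCP orientation; "contact_force": force on the tool from outside, world axes, zero at the start; "ft_torque": the same for the moment, N m; "opening": opening from 0.0 (shut) to 1.0 (fully open); "grasp_force": force on a finger pad.
Only numpy, scipy, OpenCV 4.12 (cv2) and the standard library are available. Lean on these libraries where they do the work, as an engineer would, in place of code of your own. Each camera call takes 0.05 s, during which the arm holds its last target. There are 200 camera calls.

## Working session

There is one attempt and no reset: what is moved stays moved. The work goes in short steps, Python scripts to look and compute and a tool call to move; the robot and the scene stay as the last step left them, time stands still between calls to the robot, and variables do not carry over. Pictures are saved under pics/ and viewed, at most 13 in all, crops included, and the job is handed in when it is done.

Besides the shell and the picture viewer there is one more tool, called after "Request:" as name([rows], argument=value, ...), one row to a line, values as JSON. arm_command: Moves the arm, as the interface text tells. Its arguments: {"type":"object","properties":{"series":{"type":"array"},"grip_force":{"type":"number"}},"required":["series"]}

```bash
mkdir -p pics
cat > h.py <<'E'
import numpy as np, cv2
from rig import env
def model(n):
    m=env.camera_model(n); f=210/np.tan(np.radians(m["vertical_fov"])/2)
    return f,m["cx"],m["cy"],np.array(m["R"]),np.array(m["t"])
def proj(n,X):
    f,cx,cy,R,t=model(n); c=np.atleast_2d(X)@R.T+t
    return np.c_[cx+f*c[:,0]/c[:,2],cy+f*c[:,1]/c[:,2]]
def onz(n,u,v,z):
    f,cx,cy,R,t=model(n); d=R.T@np.array([(u-cx)/f,(v-cy)/f,1]); o=-R.T@t
    return o+d*(z-o[2])/d[2]
E
python3 - <<'E'
from h import *
o=env.get_obs(); print(o)
a=env.capture("scene"); b=env.capture("top")
cv2.imwrite("pics/scene.png",cv2.resize(a[:,:,::-1],(800,600),interpolation=cv2.INTER_CUBIC)); cv2.imwrite("pics/top.png",cv2.resize(b[:,:,::-1],(800,600),interpolation=cv2.INTER_CUBIC))
np.save("a.npy",a);np.save("b.npy",b)
for n in("scene","top"): print(env.camera_model(n))
E
```

```text
{'t': 0.0, 'joint_pos': array([-1.41861049e+00,  3.13986912e-01,  4.49782121e-02,  1.30358980e+00,
       -5.55386657e-05,  1.43122429e+00]), 'qvel': array([ 5.99139365e-05,  7.39572175e-04, -9.72320316e-06,  6.90023345e-04,
       -4.71589475e-04, -4.90360464e-04]), 'tau': array([ 1.26029377e-04, -4.80622065e+01,  2.98534602e+01,  1.92247523e-02,
       -2.69298216e-04, -2.48910588e-06]), 'tool_pos': array([ 0.16530294, -0.55019503,  0.23041623]), 'tcp_rot': array([-3.13980028e+00, -1.95719002e-04,  2.91757752e-01]), 'contact_force': array([-0.26908682, -0.6207746 ,  0.43489483]), 'ft_torque': array([-0.00191964,  0.01101327,  0.03937827]), 'grasp_force': 0.0, 'opening': 0.9972941841905558}
{'vertical_fov': 51.611404497150076, 'cx': 279.13609911994286, 'cy': 208.96107981325665, 'R': array([[-0.48714833, -0.87331607, -0.00235665],
       [-0.53590631,  0.3010648 , -0.78877399],
       [ 0.68955851, -0.38298699, -0.61467881]]), 't': array([0.20191977, 0.33762171, 0.79932244])}
{'vertical_fov': 51.39924888449668, 'cx': 277.47490153614865, 'cy': 201.45571657425657, 'R': array([[-0.02573016, -0.99965249,  0.00573221],
       [-0.99400616,  0.02497452, -0.10643317],
       [ 0.10625303, -0.00843639, -0.99430333]]), 't': array([-0.01227143,  0.4564935 ,  1.20446226])}
```

View pics/scene.png

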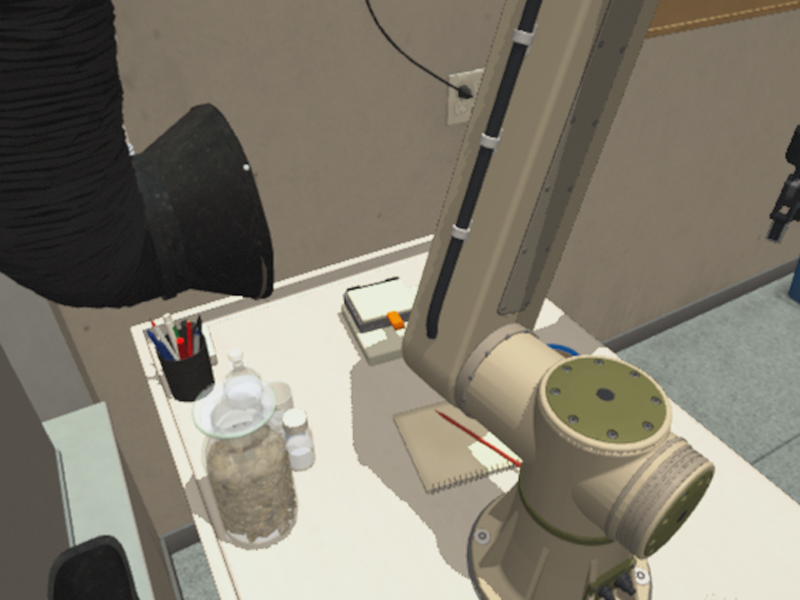

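View pics/top.png

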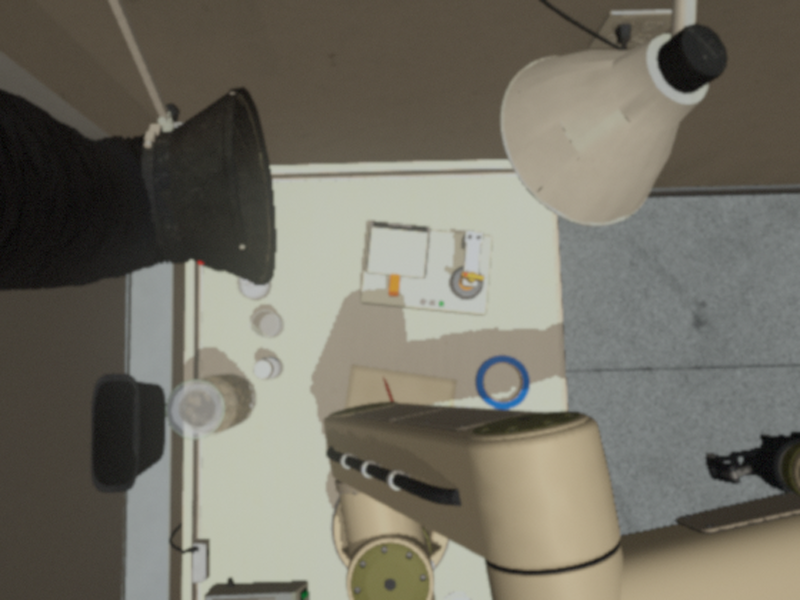

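The top view shows the reader at about px (425,265) of 800x600, with the orange tab at (394,285), the thumbscrew at (467,278) and the tape at (502,382). A lamp hangs behind it on the right and a black hood on the left. I'll enlarge the reader.

Run:
```python
from h import *
b=np.load("b.npy")
c=b[145:229,245:357,::-1]
cv2.imwrite("pics/c.png",cv2.resize(c,None,fx=7,fy=7,interpolation=cv2.INTER_CUBIC))
```

```text
(no output)
```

View pics/c.png

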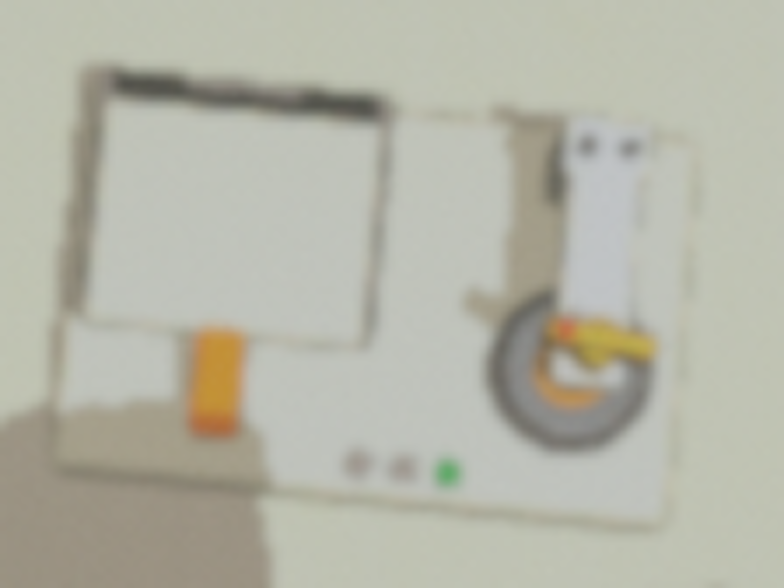

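The enlarged crop gives these pixels:
- Deck corners: front-left (60,470), front-right (662,525).
- Tab: (190..243, 330) to an end at (213,418).
- Wing top: from its red-dot end (555,328) to (655,350).
- Display front edge: (85,318) to (365,345).

```bash
cat >> h.py <<'E'
def crop(U,V,z): return onz("top",(U+.5)/7-.5+245,(V+.5)/7-.5+145,z)
E
python3 - <<'E'
from h import *
FL=crop(60,470,.03);FR=crop(662,525,.03);BR=crop(690,130,.03)
print("FL,FR,BR",FL,FR,BR,"w",np.linalg.norm(FL-FR),np.linalg.norm(FR-BR))
ylen=FL-FR; yaw=np.arctan2(-ylen[0],ylen[1]); print("yaw deg",np.degrees(yaw))
d=BR-FR; print("yaw2",np.degrees(np.arctan2(d[1],d[0])))
ex=np.array([np.cos(yaw),np.sin(yaw)]);ey=np.array([-ex[1],ex[0]])
O=(FL+FR)[:2]/2+.08*ex; print("O",O)
def rel(p): q=p[:2]-O; return np.round([q@ex,q@ey],4)
for nm,U,V,z in [("redend",555,328,.138),("othend",655,350,.138),("hingeL",110,85,.066),("hingeR",380,105,.066),("panFL",85,318,.066),("panFR",365,345,.066),("tabend",213,418,.066),("tabroot",220,330,.066),("armR",640,110,.1),("armL",568,110,.1),("armFl",557,310,.1),("armFr",630,315,.1)]:
  p=crop(U,V,z);print(nm,p.round(4),rel(p))
E
```

```text
FL,FR,BR [0.42831314 0.04491209 0.03      ] [ 0.40023683 -0.19471271  0.03      ] [ 0.55986302 -0.21257383  0.03      ] w 0.24126400716058863 0.16062235855763035
yaw deg -6.682752043363383
yaw2 -6.384465141566008
O [ 0.49373144 -0.08421005]
redend [ 0.4667 -0.1424  0.138 ] [-0.02   -0.0609]
othend [ 0.4577 -0.1787  0.138 ] [-0.0248 -0.098 ]
hingeL [0.5765 0.0205 0.066 ] [0.07   0.1137]
hingeR [ 0.5659 -0.0853  0.066 ] [0.0718 0.0073]
panFL [0.4844 0.0323 0.066 ] [-0.0228  0.1146]
panFR [ 0.4711 -0.0765  0.066 ] [-0.0234  0.005 ]
tabend [ 0.444  -0.0166  0.066 ] [-0.0572  0.0614]
tabroot [ 0.4784 -0.0202  0.066 ] [-0.0227  0.0618]
armR [ 0.5546 -0.1824  0.1   ] [ 0.0719 -0.0904]
armL [ 0.5553 -0.1549  0.1   ] [ 0.0693 -0.063 ]
armFl [ 0.4784 -0.1478  0.1   ] [-0.0078 -0.065 ]
armFr [ 0.4758 -0.1754  0.1   ] [-0.0072 -0.0927]
```

Request:
arm_command([
  {"gripper":-0.2,"slide":[0.014,0.027,0.01],"roll":8},
  {"gripper":-0.2,"slide":[0.028,0.054,0.02],"roll":16},
  {"gripper":-0.2,"slide":[0.042,0.081,0.03],"roll":24},
  {"gripper":-0.2,"slide":[0.056,0.108,0.04],"roll":32},
  {"gripper":-0.2,"slide":[0.07,0.135,0.05],"roll":40},
  {"gripper":-0.2,"slide":[0.084,0.162,0.05],"roll":48},
  {"gripper":-0.2,"slide":[0.098,0.189,0.05],"roll":56},
  {"gripper":-0.2,"slide":[0.112,0.216,0.05],"roll":64},
  {"gripper":-0.2,"slide":[0.126,0.243,0.05],"roll":72},
  {"gripper":-0.2,"slide":[0.14,0.27,0.05],"roll":80},
  {"gripper":-0.2,"slide":[0.154,0.297,0.05],"roll":88},
  {"gripper":-0.2,"slide":[0.168,0.324,0.05],"roll":96},
  {"gripper":-0.2,"slide":[0.182,0.351,0.05],"roll":104},
  {"gripper":-0.2,"slide":[0.196,0.378,0.05],"roll":112},
  {"gripper":-0.2,"slide":[0.21,0.405,0.05],"roll":120},
  {"gripper":-0.2,"slide":[0.224,0.432,0.05],"roll":128},
  {"gripper":-0.2,"slide":[0.238,0.459,0.05],"roll":136},
  {"gripper":-0.2,"slide":[0.252,0.486,0.05],"roll":144},
  {"gripper":-0.2,"slide":[0.266,0.513,0.05],"roll":152},
  {"gripper":-0.2,"slide":[0.27,0.52,0.05],"roll":157},
], grip_force=25)

```text
t: 2.1
tool_pos: [0.436, -0.0285, 0.2809]
tcp_rot: [3.141, -0.0, 3.04]
contact_force: [-0.9, 0.1, 0.5]
opening: 0.594
grasp_force: 0.0
```

Run:
```python
from h import *
o=env.get_obs(); print(o["t"],o["tool_pos"],o["tcp_rot"],o["joint_pos"],o["opening"],o["contact_force"])
m=env.camera_model("wrist"); print(m)
np.save("wm.npy",m,allow_pickle=True)
w=env.capture("wrist"); a=env.capture("scene")
np.save("w.npy",w)
im=np.hstack([cv2.resize(x[:,:,::-1],(400,300),interpolation=cv2.INTER_AREA) for x in (w,a)])
cv2.imwrite("pics/w.png",cv2.resize(w[:,:,::-1],(800,600),interpolation=cv2.INTER_CUBIC)); cv2.imwrite("pics/s2.png",a[:,:,::-1])
```

```text
2.1 [ 0.43597853 -0.02851114  0.28093585] [ 3.14076310e+00 -4.91851132e-04  3.03969615e+00] [-2.49968586e-01  3.38843698e-02 -1.73157598e-01  1.36436321e+00
  7.47917345e-04 -1.48072108e-01] 0.5935556873445714 [-0.9113254   0.08228665  0.52113244]
{'vertical_fov': 62.13378887298101, 'cx': 278.77585663248885, 'cy': 207.12538573473375, 'R': array([[ 1.02025008e-01,  9.94781814e-01,  1.99581605e-04],
       [ 9.47303068e-01, -9.72168169e-02,  3.05230714e-01],
       [ 3.03657366e-01, -3.09521017e-02, -9.52278411e-01]]), 't': array([-0.01608534, -0.47115661,  0.29472956])}
```

View pics/w.png

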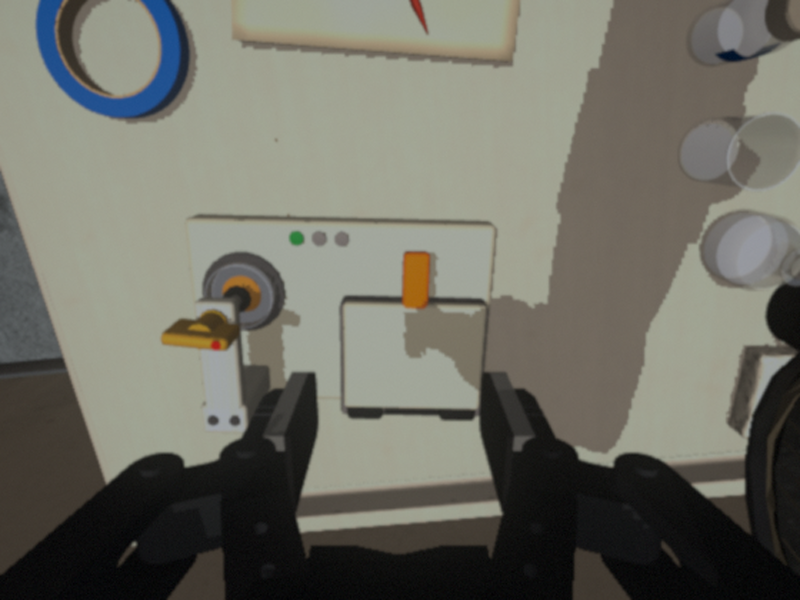

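View pics/s2.png

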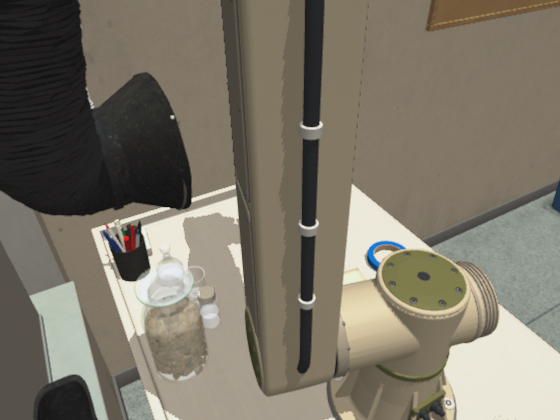

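The wrist view shows, in 800x600 px:
- Deck front corners: (493,224) and (190,218).
- Tab end: (417,252).
- Panel front corners: (485,303) and (342,299).
- Red dot: (216,345). Wing far end: (163,337).

In the scene view the arm hides the reader. I'll fit the poses from the top and wrist views together.

```bash
cat > fit.py <<'E'
from h import *
from scipy.optimize import least_squares
m=np.load("wm.npy",allow_pickle=True).item()
fw=210/np.tan(np.radians(m["vertical_fov"])/2)
def pw(X):
    c=m["R"]@X+m["t"]; return np.array([m["cx"]+fw*c[0]/c[2],m["cy"]+fw*c[1]/c[2]])
T=lambda U,V:((U+.5)/7-.5+245,(V+.5)/7-.5+145)
W=lambda U,V:((U+.5)*.7-.5,(V+.5)*.7-.5)
obs=[("t","FL",T(60,468)),("t","FR",T(662,523)),("w","FL",W(493,224)),("w","FR",W(190,218)),
("t","TE",T(213,434)),("w","TE",W(417,252)),("t","PL",T(85,318)),("t","PR",T(365,345)),("w","PL",W(485,303)),("w","PR",W(342,299)),
("t","RE",T(555,328)),("t","OE",T(655,350)),("w","RD",W(216,345)),("t","RD",T(567,330)),("w","OE",W(165,335))]
def pts(p):
    X,Y,yaw,hx,hy,th,sx,sy,ph,rd=p; c,s=np.cos(yaw),np.sin(yaw)
    w=lambda x,y,z:np.array([X+c*x-s*y,Y+s*x+c*y,z])
    D=lambda l,y,n:w(hx-l*np.cos(th)+n*np.sin(th),hy+y,.061+l*np.sin(th)+n*np.cos(th))
    S=lambda u:w(sx+u*np.cos(ph),sy-u*np.sin(ph),.138)
    return dict(FL=w(-.08,.125,.03),FR=w(-.08,-.125,.03),TE=D(.132,0,.005),PL=D(.092,.055,.005),PR=D(.092,-.055,.005),RE=S(-.021),OE=S(.021),RD=S(-rd),tab=D(.119,0,0),hinge=w(hx,hy,.061),axis=w(sx,sy,.125))
def res(p):
    P=pts(p); return np.concatenate([(proj("top",P[k])[0] if c=="t" else pw(P[k]))-uv for c,k,uv in obs])
r=least_squares(res,[.4937,-.0842,-.115,.069,.0605,.1,-.022,-.08,1.7,.016],loss="soft_l1")
E
python3 - <<'E'
from fit import *
print(r.x.round(4)); P=pts(r.x)
for k in("tab","hinge","axis"): print(k,P[k].round(4))
for (c,k,_),e in zip(obs,res(r.x).reshape(-1,2)): print(c,k,e.round(1))
E
```

```text
[ 0.4965 -0.0839 -0.1231  0.0672  0.0602 -0.0293 -0.0211 -0.0763  1.7427
  0.0111]
tab [ 0.4525 -0.0178  0.0575]
hinge [ 0.5705 -0.0324  0.061 ]
axis [ 0.4661 -0.157   0.125 ]
t FL [-1.8 -1.1]
t FR [ 1.2 -0.3]
w FL [2.3 0.1]
w FR [-6.3 -0.3]
t TE [-0.1 -0.5]
w TE [-1.1 -1.5]
t PL [-0.4 -0.4]
t PR [-0.3 -0.3]
w PL [ 0.5 -0.1]
w PR [-0.1  0.7]
t RE [-2.2 -2.1]
t OE [-0.7 -0.9]
w RD [-0.  -0.7]
t RD [-0.2 -1.3]
w OE [-0.7 -0.1]
```

Request:
arm_command([
  {"gripper":-0.2,"slide":[0.017,0.011,-0.04],"roll":-1},
  {"gripper":-0.2,"slide":[0.017,0.011,-0.08],"roll":-1},
  {"gripper":-0.2,"slide":[0.017,0.011,-0.12],"roll":-1},
  {"gripper":-0.2,"slide":[0.017,0.011,-0.155],"roll":-1},
  {"gripper":-0.2,"slide":[0.017,0.011,-0.185],"roll":-1},
  {"gripper":-0.2,"slide":[0.017,0.011,-0.21],"roll":-1},
  {"gripper":-0.2,"slide":[0.017,0.011,-0.225],"roll":-1},
  {"gripper":-0.2,"slide":[0.017,0.011,-0.237],"roll":-1},
  {"gripper":-0.2,"slide":[0.017,0.011,-0.237],"roll":-1},
  {"gripper":-0.2,"slide":[0.017,0.011,-0.237],"roll":-1},
])

```text
t: 3.2
tool_pos: [0.452, -0.0203, 0.0444]
tcp_rot: [3.142, -0.001, 3.012]
contact_force: [0.9, 0.2, 0.6]
opening: 0.597
grasp_force: 0.0
```

Run:
```python
from h import *
w=env.capture("wrist"); cv2.imwrite("pics/w2.png",w[:,:,::-1])
```

```text
(no output)
```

View pics/w2.png

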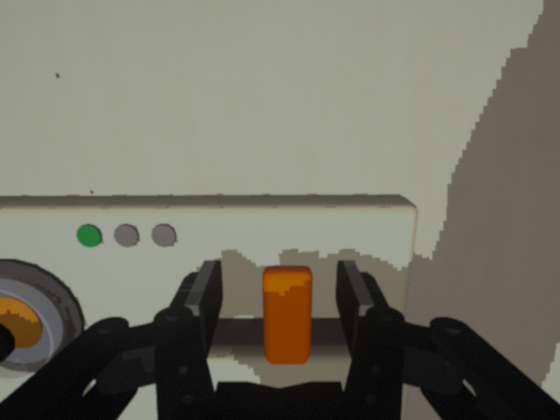

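The tab sits at px (288,310), between the pads at about 215 and 345, so it is nearly centred. I'll close on it.

Request:
arm_command([
  {"gripper":0.3,"slide":[0,0.002,0],"roll":0},
  {"gripper":0.9,"slide":[0,0.002,0],"roll":0},
  {"gripper":0.9,"slide":[0,0.002,0],"roll":0},
  {"gripper":0.9,"slide":[0,0.002,0],"roll":0},
  {"gripper":0.9,"slide":[0,0.002,0],"roll":0},
  {"gripper":0.9,"slide":[0,0.002,0],"roll":0},
  {"gripper":0.9,"slide":[0,0.002,0],"roll":0},
], grip_force=25)

```text
t: 3.95
tool_pos: [0.453, -0.0171, 0.0449]
tcp_rot: [3.14, 0.001, 3.015]
contact_force: [-0.8, 5.0, 6.0]
opening: 0.232
grasp_force: 28.6
```

Request:
arm_command([
  {"gripper":0.9,"slide":[0.0003,0,0.0083],"roll":0},
  {"gripper":0.9,"slide":[0.0012,-0.0001,0.0166],"roll":0},
  {"gripper":0.9,"slide":[0.0026,-0.0003,0.0248],"roll":0},
  {"gripper":0.9,"slide":[0.0046,-0.0005,0.0329],"roll":0},
  {"gripper":0.9,"slide":[0.0071,-0.0009,0.0408],"roll":0},
  {"gripper":0.9,"slide":[0.0102,-0.0012,0.0485],"roll":0},
  {"gripper":0.9,"slide":[0.0139,-0.0017,0.056],"roll":0},
  {"gripper":0.9,"slide":[0.0181,-0.0022,0.0632],"roll":0},
  {"gripper":0.9,"slide":[0.0181,-0.0022,0.0632],"roll":0},
])

```text
t: 4.85
tool_pos: [0.4702, -0.0193, 0.1078]
tcp_rot: [3.14, -0.001, 3.015]
contact_force: [-0.7, 6.2, -0.5]
opening: 0.234
grasp_force: 27.4
```

Request:
arm_command([
  {"gripper":0.9,"slide":[0.0045,-0.0005,0.0069],"roll":0},
  {"gripper":0.9,"slide":[0.0097,-0.0012,0.0135],"roll":0},
  {"gripper":0.9,"slide":[0.0153,-0.0018,0.0196],"roll":0},
  {"gripper":0.9,"slide":[0.0212,-0.0026,0.0254],"roll":0},
  {"gripper":0.9,"slide":[0.0276,-0.0033,0.0308],"roll":0},
  {"gripper":0.9,"slide":[0.0342,-0.0041,0.0356],"roll":0},
  {"gripper":0.9,"slide":[0.0413,-0.005,0.04],"roll":0},
  {"gripper":0.9,"slide":[0.0413,-0.005,0.04],"roll":0},
  {"gripper":0.9,"slide":[0.0413,-0.005,0.04],"roll":0},
])

```text
t: 5.75
tool_pos: [0.5114, -0.0245, 0.1478]
tcp_rot: [3.141, -0.001, 3.015]
contact_force: [-0.7, 4.4, -0.1]
opening: 0.225
grasp_force: 27.0
```

Run:
```python
from h import *
o=env.get_obs(); print(o["tool_pos"])
g=o["tool_pos"]+[0,0,.019]; h=np.array([.5705,-.0324,.061]); d=(h-g)@[.9925,-.122,0]; print("angle",np.degrees(np.arctan2(g[2]-.061,d)),"r",np.hypot(d,g[2]-.061))
w=env.capture("wrist"); t=env.capture("top")
cv2.imwrite("pics/w3.png",np.hstack([cv2.resize(x,(400,300),interpolation=cv2.INTER_AREA) for x in (w[:,:,::-1],t[100:310,200:480,::-1])]))
```

```text
[ 0.51140588 -0.02446407  0.14784695]
angle 60.60928101642251 r 0.12148256375532869
```

View pics/w3.png

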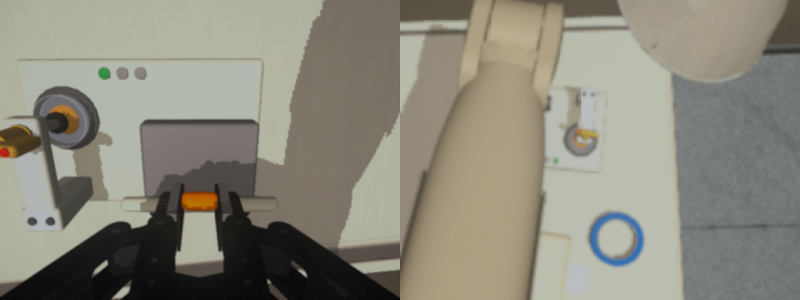

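The display is at about 60.6° and the tab is still held. Before moving to the thumbscrew I'll release it and work out the lamp's height.

Request:
arm_command([
  {"gripper":0.2,"slide":[0,0,0],"roll":0},
  {"gripper":-0.2,"slide":[0,0,0],"roll":0},
  {"gripper":-0.2,"slide":[0,0,0],"roll":0},
  {"gripper":-0.2,"slide":[0,0,0.02],"roll":0},
  {"gripper":-0.2,"slide":[0,0,0.05],"roll":0},
  {"gripper":-0.2,"slide":[-0.03,0,0.08],"roll":0},
  {"gripper":-0.2,"slide":[-0.06,0,0.08],"roll":0},
  {"gripper":-0.2,"slide":[-0.09,0,0.08],"roll":0},
  {"gripper":-0.2,"slide":[-0.09,0,0.08],"roll":0},
])

```text
t: 6.75
tool_pos: [0.4186, -0.0248, 0.228]
tcp_rot: [-3.141, -0.001, 3.014]
contact_force: [0.4, -0.4, 0.0]
opening: 0.598
grasp_force: 0.0
```

Run:
```python
from h import *
for z in (.4,.5,.6,.7,.8,.9):
  r=[]
  for U,V in ((502,110),(600,222),(690,100)):
    X=onz("top",(U+.5)*.7-.5,(V+.5)*.7-.5,z); r.append((X.round(2)[:2],proj("scene",X)[0].round()))
  print(z,r)
o=env.get_obs(); print(o["tool_pos"],o["joint_pos"])
m=env.camera_model("wrist");np.save("wm2.npy",m,allow_pickle=True)
w=env.capture("wrist"); s=env.capture("scene")
np.save("w2.npy",w)
cv2.imwrite("pics/w4.png",np.hstack([x[:,::,::-1] if 0 else cv2.resize(x[:,:,::-1],(400,300),interpolation=cv2.INTER_AREA) for x in (w,s)]))
```

```text
0.4 [(array([ 0.66, -0.18]), array([292.,  53.])), (array([ 0.5, -0.3]), array([374.,  64.])), (array([ 0.67, -0.44]), array([374.,  36.]))]
0.5 [(array([ 0.62, -0.16]), array([294.,  15.])), (array([ 0.48, -0.27]), array([374.,  24.])), (array([ 0.63, -0.39]), array([374.,   2.]))]
0.6 [(array([ 0.58, -0.14]), array([297., -31.])), (array([ 0.46, -0.24]), array([374., -26.])), (array([ 0.59, -0.34]), array([374., -40.]))]
0.7 [(array([ 0.54, -0.12]), array([300., -89.])), (array([ 0.44, -0.2 ]), array([373., -87.])), (array([ 0.55, -0.29]), array([373., -93.]))]
0.8 [(array([ 0.5, -0.1]), array([ 305., -163.])), (array([ 0.42, -0.17]), array([ 373., -165.])), (array([ 0.51, -0.24]), array([ 373., -161.]))]
0.9 [(array([ 0.46, -0.08]), array([ 311., -260.])), (array([ 0.4 , -0.13]), array([ 372., -267.])), (array([ 0.47, -0.19]), array([ 372., -252.]))]
[ 0.41863091 -0.02480788  0.22804789] [-2.50581170e-01  1.41027787e-02 -3.22821262e-01  1.23491840e+00
 -7.54272979e-04 -1.22754130e-01]
```

View pics/w4.png

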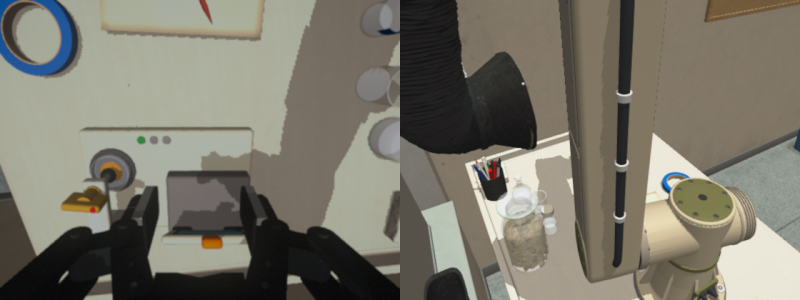

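Display stays up on its own after release. The lamp must be above z≈0.55, because it does not show in the scene view, so it clears the wrist. Next I hover over the thumbscrew.

Request:
arm_command([
  {"gripper":-0.2,"slide":[0.0,-0.013,0],"roll":8},
  {"gripper":-0.2,"slide":[0.0,-0.026,0],"roll":16},
  {"gripper":-0.2,"slide":[0.0,-0.04,0],"roll":24},
  {"gripper":-0.2,"slide":[0.0,-0.055,0],"roll":32},
  {"gripper":-0.2,"slide":[0.005,-0.07,0],"roll":40},
  {"gripper":-0.2,"slide":[0.01,-0.085,0],"roll":48},
  {"gripper":-0.2,"slide":[0.02,-0.1,0],"roll":56},
  {"gripper":-0.2,"slide":[0.03,-0.115,0],"roll":64},
  {"gripper":-0.2,"slide":[0.04,-0.125,0],"roll":72},
  {"gripper":-0.2,"slide":[0.045,-0.133,-0.01],"roll":80},
  {"gripper":-0.2,"slide":[0.045,-0.133,-0.02],"roll":82},
  {"gripper":-0.2,"slide":[0.045,-0.133,-0.02],"roll":82},
  {"gripper":-0.2,"slide":[0.045,-0.133,-0.02],"roll":82},
])

```text
t: 8.15
tool_pos: [0.4672, -0.1582, 0.2073]
tcp_rot: [3.141, 0.0, -1.839]
contact_force: [0.3, 0.0, -0.3]
opening: 0.599
grasp_force: 0.0
```

Run:
```python
from h import *
o=env.get_obs(); print(o["tool_pos"],o["tcp_rot"],o["joint_pos"],o["contact_force"])
m=env.camera_model("wrist");np.save("wm3.npy",m,allow_pickle=True)
w=env.capture("wrist"); np.save("w3.npy",w)
cv2.imwrite("pics/w5.png",cv2.resize(w[:,:,::-1],(800,600),interpolation=cv2.INTER_CUBIC))
```

```text
[ 0.46724971 -0.15816504  0.20726097] [ 3.14082279e+00  3.97742170e-05 -1.83859220e+00] [-4.89209625e-01  1.65290433e-01 -2.05775161e-01  1.20049053e+00
 -1.30264852e-04 -1.79221005e+00] [ 0.32796106  0.02347745 -0.32304816]
```

View pics/w5.png

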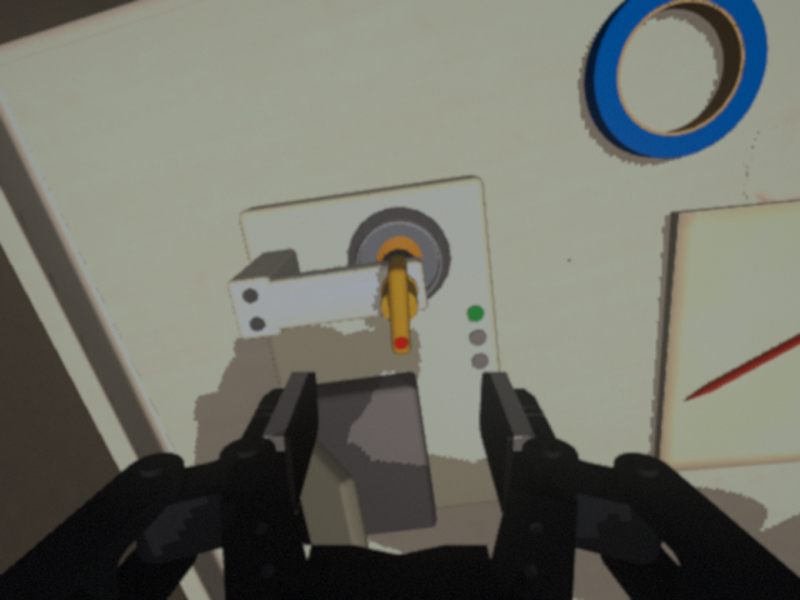

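The wing is lined up with the view axis: its red end is at (401,353), its far end at (399,254), and it is centred between the fingers. I'll work out its position now.

Run:
```python
from h import *
m=np.load("wm3.npy",allow_pickle=True).item()
f=210/np.tan(np.radians(m["vertical_fov"])/2)
def oz(U,V,z):
  u,v=(U+.5)*.7-.5,(V+.5)*.7-.5; R=m["R"];d=R.T@[(u-m["cx"])/f,(v-m["cy"])/f,1]; o=-R.T@m["t"]; return o+d*(z-o[2])/d[2]
a,b=oz(401,353,.138),oz(399,254,.138); print(a,b,(a+b)/2,np.linalg.norm(a-b))
d=b-a; th=np.degrees(np.arctan2(d[1],d[0])); print("wing +x world deg",th,"screw",np.radians(-6.9-th))
```

```text
[ 0.47115084 -0.14081755  0.138     ] [ 0.45957797 -0.18652757  0.138     ] [ 0.4653644  -0.16367256  0.138     ] 0.04715227088011155
wing +x world deg -104.20760326886705 screw 1.698338064266127
```

Request:
arm_command([
  {"gripper":-0.2,"slide":[-0.001,-0.002,-0.02],"roll":1},
  {"gripper":-0.2,"slide":[-0.001,-0.002,-0.04],"roll":1},
  {"gripper":-0.2,"slide":[-0.001,-0.002,-0.06],"roll":1},
  {"gripper":-0.2,"slide":[-0.001,-0.002,-0.073],"roll":1},
  {"gripper":-0.2,"slide":[-0.001,-0.002,-0.078],"roll":1},
  {"gripper":0.4,"slide":[-0.001,-0.002,-0.078],"roll":1},
  {"gripper":0.9,"slide":[-0.001,-0.002,-0.078],"roll":1},
  {"gripper":1,"slide":[-0.001,-0.002,-0.078],"roll":1},
  {"gripper":1,"slide":[-0.001,-0.002,-0.078],"roll":1},
  {"gripper":1,"slide":[-0.001,-0.002,-0.078],"roll":1},
  {"gripper":1,"slide":[-0.001,-0.002,-0.078],"roll":1},
], grip_force=40)

```text
t: 9.3
tool_pos: [0.4664, -0.1602, 0.1307]
tcp_rot: [-3.14, -0.0, -1.82]
contact_force: [-0.8, 1.3, 6.1]
opening: 0.081
grasp_force: 41.8
```

Request:
arm_command([
  {"gripper":1,"slide":[0,0,0],"roll":-2},
  {"gripper":1,"slide":[0,0,0],"roll":-6},
  {"gripper":1,"slide":[0,0,0],"roll":-11},
  {"gripper":1,"slide":[0,0,0],"roll":-16},
  {"gripper":1,"slide":[0,0,0],"roll":-20},
  {"gripper":1,"slide":[0,0,0],"roll":-20},
])

```text
t: 9.9
tool_pos: [0.4663, -0.1602, 0.1307]
tcp_rot: [-3.14, 0.0, -2.171]
contact_force: [-2.0, 0.4, 6.7]
opening: 0.091
grasp_force: 41.9
```

Run:
```python
from h import *
o=env.get_obs(); print(o["tool_pos"],o["tcp_rot"],o["opening"],o["grasp_force"],o["contact_force"],o["ft_torque"])
m=env.camera_model("wrist"); w=env.capture("wrist"); w0=np.load("w3.npy")
h=lambda w:[np.round(np.argwhere((w[...,0]>140)&(w[...,1]<60)&(w[...,2]<60)&(np.arange(560)[None]>200)&(np.arange(560)[None]<360)).mean(0),1)]
print(h(w0),h(w))
cv2.imwrite("pics/w6.png",w[150:400,130:430,::-1].repeat(2,0).repeat(2,1))
```

```text
[ 0.46626308 -0.16022449  0.13066467] [-3.13995439e+00  1.29776455e-04 -2.17078217e+00] 0.09118283842497281 41.88257575035095 [-2.02445611  0.35882044  6.7243112 ] [ 0.12993072  0.33803002 -0.06382696]
[array([239.7, 280.2])] [array([nan, nan])]<stdin>:4: RuntimeWarning: Mean of empty slice.
  ret = um.true_divide(
```

View pics/w6.png

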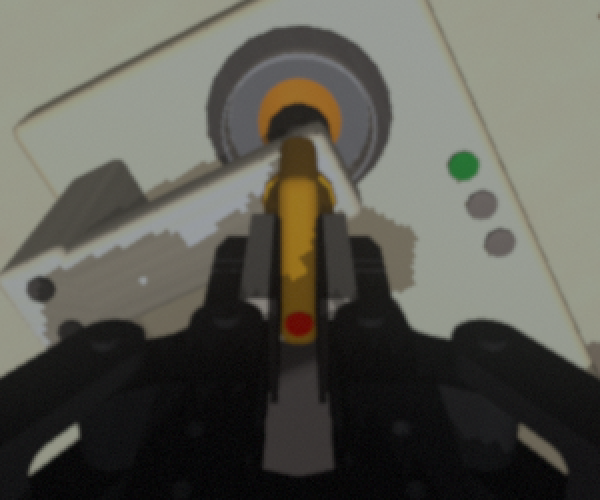

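The wing is held squarely and turned with the gripper: the red dot is at (300,323) and the wing is still upright in the picture. Continuing clockwise.

Request:
arm_command([
  {"gripper":1,"slide":[0,0,0],"roll":-4},
  {"gripper":1,"slide":[0,0,0],"roll":-9},
  {"gripper":1,"slide":[0,0,0],"roll":-14},
  {"gripper":1,"slide":[0,0,0],"roll":-19},
  {"gripper":1,"slide":[0,0,0],"roll":-24},
  {"gripper":1,"slide":[0,0,0],"roll":-29},
  {"gripper":1,"slide":[0,0,0],"roll":-34},
  {"gripper":1,"slide":[0,0,0],"roll":-39},
  {"gripper":1,"slide":[0,0,0],"roll":-43},
  {"gripper":1,"slide":[0,0,0],"roll":-46},
  {"gripper":1,"slide":[0,0,0],"roll":-46},
])

```text
t: 11.05
tool_pos: [0.4661, -0.1599, 0.1307]
tcp_rot: [-3.141, 0.001, -2.973]
contact_force: [-2.5, 1.3, 7.8]
opening: 0.087
grasp_force: 42.0
```

```bash
cat > st.py <<'E'
from h import *
o=env.get_obs(); print(o["t"],o["tool_pos"],o["tcp_rot"],o["opening"],o["grasp_force"],o["contact_force"],o["ft_torque"],o["tau"][5],o["joint_pos"][5])
E
python3 st.py
```

```text
11.05 [ 0.46611532 -0.15994592  0.13066067] [-3.14104287e+00  1.16409380e-03 -2.97304293e+00] 0.08723515458333153 41.968889236450195 [-2.52272436  1.30720016  7.80475904] [ 0.34221522  0.46333809 -0.04226216] 0.26124246418476105 -0.662341136609423
```

Request:
arm_command([
  {"gripper":1,"slide":[0,0,0],"roll":-2},
  {"gripper":1,"slide":[0,0,0],"roll":-4},
  {"gripper":1,"slide":[0,0,0],"roll":-4},
])

```text
t: 11.35
tool_pos: [0.4661, -0.1599, 0.1307]
tcp_rot: [-3.141, 0.001, -3.042]
contact_force: [-1.7, 1.9, 6.0]
opening: 0.084
grasp_force: 42.0
```

```bash
python3 st.py
```

```text
11.35 [ 0.46608236 -0.15991109  0.13066751] [-3.14125181e+00  1.18758105e-03 -3.04249737e+00] 0.08449841446775046 41.968663930892944 [-1.69826538  1.91289143  5.98257147] [ 0.34621223  0.41347094 -0.07380333] 0.15597953461110592 -0.5929166972666788
```

Not seated yet, with the stop expected near yaw -3.12. I'll step 2° at a time.

Request:
arm_command([
  {"gripper":1,"slide":[0,0,0],"roll":-2},
  {"gripper":1,"slide":[0,0,0],"roll":-2},
])

```text
t: 11.55
tool_pos: [0.4661, -0.1599, 0.1307]
tcp_rot: [-3.141, 0.001, -3.077]
contact_force: [-2.3, 1.8, 7.2]
opening: 0.085
grasp_force: 42.0
```

```bash
python3 st.py
```

```text
11.55 [ 0.46608406 -0.15988831  0.13066013] [-3.14131529e+00  1.19757533e-03 -3.07731725e+00] 0.08493321423897002 41.96838855743408 [-2.31557709  1.79341783  7.23524073] [ 0.37474466  0.47101128 -0.03289652] 0.1468515582382679 -0.5580650199894797
```

Request:
arm_command([
  {"gripper":1,"slide":[0,0,0],"roll":-2},
  {"gripper":1,"slide":[0,0,0],"roll":-2},
])

```text
t: 11.75
tool_pos: [0.4661, -0.1599, 0.1307]
tcp_rot: [-3.141, 0.001, -3.112]
contact_force: [-2.7, 1.7, 7.4]
opening: 0.086
grasp_force: 42.0
```

```bash
python3 st.py
```

```text
11.75 [ 0.46609403 -0.15989492  0.13066345] [-3.14134823e+00  1.22140585e-03 -3.11222218e+00] 0.08641960600882292 41.97081685066223 [-2.65299392  1.67867416  7.44081438] [ 0.32522403  0.43527536 -0.09405401] 0.14684394467622042 -0.5231621281308443
```

Request:
arm_command([
  {"gripper":1,"slide":[0,0,0],"roll":-2},
  {"gripper":1,"slide":[0,0,0],"roll":-2},
])

```text
t: 11.95
tool_pos: [0.4661, -0.1599, 0.1306]
tcp_rot: [-3.141, 0.001, 3.136]
contact_force: [-2.2, 1.2, 6.9]
opening: 0.084
grasp_force: 42.0
```

```bash
python3 st.py
```

```text
11.95 [ 0.46606292 -0.15987874  0.13064318] [-3.14143892e+00  1.16958191e-03  3.13639023e+00] 0.08405001703090974 41.95564270019531 [-2.18599609  1.22457728  6.85182223] [0.33127245 0.45099401 0.17396638] 0.3528451267629862 -0.48859940380911404
```

Request:
arm_command([
  {"gripper":1,"slide":[0,0,0],"roll":-2},
  {"gripper":1,"slide":[0,0,0],"roll":-2},
])

```text
t: 12.15
tool_pos: [0.4661, -0.1599, 0.1306]
tcp_rot: [-3.141, 0.001, 3.102]
contact_force: [-1.2, 1.2, 7.4]
opening: 0.086
grasp_force: 44.1
```

```bash
python3 st.py
```

```text
12.15 [ 0.46608086 -0.15986314  0.13064136] [-3.14132193e+00  1.14075080e-03  3.10233765e+00] 0.08632458993818018 44.10687841242179 [-1.1824934   1.20893558  7.37392956] [0.29437996 0.42167502 0.50507967] 0.706273578107357 -0.45440491392994997
```

Seated: contact begins at a tool yaw of about 3.156 (-3.127), as expected, and the torque rises linearly past it. A quarter turn back from there is +93° from the current pose.

Request:
arm_command([
  {"gripper":1,"slide":[0,0,0],"roll":3},
  {"gripper":1,"slide":[0,0,0],"roll":8},
  {"gripper":1,"slide":[0,0,0],"roll":14},
  {"gripper":1,"slide":[0,0,0],"roll":20},
  {"gripper":1,"slide":[0,0,0],"roll":26},
  {"gripper":1,"slide":[0,0,0],"roll":32},
  {"gripper":1,"slide":[0,0,0],"roll":38},
  {"gripper":1,"slide":[0,0,0],"roll":44},
  {"gripper":1,"slide":[0,0,0],"roll":50},
  {"gripper":1,"slide":[0,0,0],"roll":56},
  {"gripper":1,"slide":[0,0,0],"roll":62},
  {"gripper":1,"slide":[0,0,0],"roll":68},
  {"gripper":1,"slide":[0,0,0],"roll":74},
  {"gripper":1,"slide":[0,0,0],"roll":80},
  {"gripper":1,"slide":[0,0,0],"roll":85},
  {"gripper":1,"slide":[0,0,0],"roll":89},
  {"gripper":1,"slide":[0,0,0],"roll":92},
  {"gripper":1,"slide":[0,0,0],"roll":93},
  {"gripper":1,"slide":[0,0,0],"roll":93},
  {"gripper":1,"slide":[0,0,0],"roll":93},
])

```text
t: 14.15
tool_pos: [0.4665, -0.1603, 0.1307]
tcp_rot: [-3.14, -0.001, -1.558]
contact_force: [-0.9, 1.0, 4.6]
opening: 0.088
grasp_force: 41.8
```

```bash
python3 st.py
python3 - <<'E'
from h import *
w=env.capture("wrist"); cv2.imwrite("pics/w7.png",cv2.resize(w[:,:,::-1],(800,600),interpolation=cv2.INTER_CUBIC))
E
```

```text
14.15 [ 0.46653818 -0.16026393  0.1306705 ] [-3.13969648e+00 -9.20741335e-04 -1.55819456e+00] 0.08786621254079369 41.792389154434204 [-0.9367113   0.97559395  4.59756777] [0.09327194 0.23210141 0.08147619] 0.020766753586940467 -2.0772508546097477
```

View pics/w7.png

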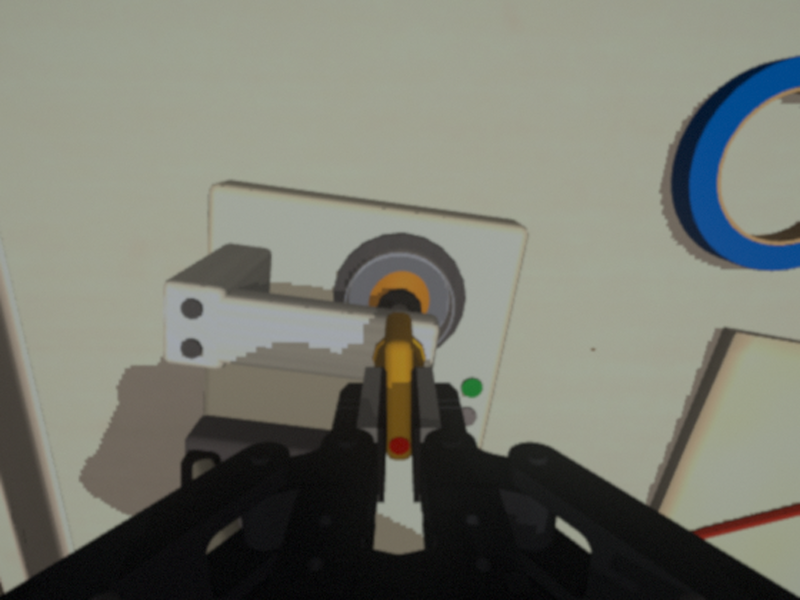

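The wing is held with its red dot at (399,446). The tool's yaw of -1.558 puts the screw at about 1.44 against the target of 1.43. The other things are untouched, so I'm handing in.

```bash
python3 -c "
from rig import env
print(env.hand_in())"
```

```text
the job is handed in; nothing more can be done
None
```

The job is handed in: the display was released at about 60°, the thumbscrew was seated and backed off a quarter turn to about 1.44 rad (target 1.43), and the gripper is still holding it; no verdict was returned.

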